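Hang the second candle sconce on the mirror frame

ROBOT

A 7-joint arm with a two-finger parallel gripper is mounted at the origin on the work surface. World frame = base frame: x ahead of the robot, y to its left, z up, the work surface at z = 0. Lengths are in m, angles in rad, forces in N, time in s.
With the tool pointing down it reaches from about 0.4 to 0.75 m from the base axis. Payload 19.5 kg.
Tool frame: the origin (TCP) lies where the fingers leave the gripper's body, on its centre line; the fingertips stand 73 mm ahead of it and the grasp point (between the pads) lies 54 mm ahead of it (grip_point_offset is the distance from the TCP to the grasp point, in m); z points along the fingers, y is the line along which they close (so a half turn about z gives the same grasp; the last joint's range is limited). The gripper opens to 85 mm and grips with 20 to 120 N. Pads are 22 mm wide; open, the fingers measure 114 mm over their backs; the gripper's body (76 mm by 85 mm) begins 54 mm behind the grasp point. The pads swing forward as they close: fully open they stand 13 mm farther back than shut.
Start: joints at [-1.296, 0.707, -0.028, 1.485, 0.022, 0.951, -0.075], TCP at [0.179, 0.546, 0.304] pointing down, gripper open.
Joint ranges: [-2.71, 2.71], [-0.32, 2.16], [-1.57, 1.52], [0, 2.45], [-1.46, 4.6], [0, 2.02], [-2.83, 2.83]. Speed limits (rad/s): [1.89, 1.89, 2.57, 2.57, 3.01, 3.01, 3.01].

INTERFACE

Orientations are given as a rotation vector (axis times angle).
In Python, from rig import get_state, camera, camera_model, hand_in, recognise, tip_of, grip_point_offset gives the robot as it stands.
- The arm moves only by the tool send_rows, never from a script. Its argument "increments" is one flat list of numbers, 5 for each row, row after row: the gripper command: -1 is fully open, 1 is shut, values between are in proportion, then the shift along the tool's x, y, z in mm, then the turn about the tool's z in rad. In form: [gripper, dx, dy, dz, spin, gripper, dx, dy, dz, spin, ...]. A call has 1 to 10 rows; each row is the pose to reach, as a shift and turn from the pose commanded when the call began, along the tool's axes at that moment; what a row does not reach only later rows make up. A row lasts 1/12 s, in which the tool goes at most 41.7 mm and 7.16 degrees, less where a joint would pass 70% of its speed; a pose out of reach is approached as far as the arm can. A call with a gripper value outside its range is refused whole. The fingers move at their own pace and stop on an object; "newtons" is the grip in N (left out, the last holds). Time passes only in rows, so rows that repeat a pose let the fingers close. It gives the time, the measured TCP pose, the force, the opening and the grip force at its end, in the units of the state.
- get_state(): the state, without advancing time (a new reading comes with each control period).
- camera(name): name is "scene" or "side" or "wrist"; returns (picture, depth): 480x640x3 uint8, red, green, blue; 480x640 float32, m along the optical axis (not along the pixel's ray), 0 where there is no reading.
- camera_model(name): a dict with "intrinsics" (3x3 intrinsics, pixels), "R" (3x3) and "t" (3): a world point X has camera coordinates R X + t; the wrist camera has in their place "mount" (4x4, takes a point from camera to tool coordinates, whose origin is the TCP and whose axes are the flange's). Camera axes: x right, y down, z forward; pixel columns grow to the right and rows downward; lengths in m; the calibration is good to about 2 mm. A picture is of the moment at which its call begins: read the wrist's pose just before it. camera_model takes no time and is no camera call.
- hand_in(): hands the job in; it is judged then, once.
Trained networks look in the newest picture that a camera, given by its name, has taken for a name from the list of things; names that differ only in an ending like _2 or _b are one class to them, and where a whole thing is asked for, a point or a joint stands for the part that bears it (a point fixed in the world has none). Each returns a list of dicts, best first, with "p" (0 to 1); they miss things now and then, are a little off and sometimes report something else, mostly with a low value. They report only what shows in the picture. A call takes as long as a camera call. They do not tell look-alikes from the thing itself.
- recognise(name, camera): "rect" ([left, top, width, height] in pixels, round what is visible of it).
- tip_of(name, camera): "at" ([column, row] in pixels: a listed point, or the origin of a listed thing).
The state is a dict: "time": time; "joint_pos": joint angles; "dq": joint speeds; "joint_torque": joint torques, N m; "tcp_pos": TCP position; "eef_rot": TCP orientation; "force": force on the tool from outside, world axes, zero at the start; "moment": the same for the moment, N m; "width": finger opening in m; "gripper_force": force on a finger pad.
Only numpy, scipy, OpenCV 4.12 (cv2) and the standard library are available. Lean on these libraries where they do the work, as an engineer would, in place of code of your own. Each camera call takes 0.05 s, during which the arm holds its last target. There are 200 camera calls.

TASK

A brass candle sconce stands on the table; its twin already hangs on one side of the small white mirror's frame. Pick it up, slip the round part of its keyhole over the free steel stud on the other side of the frame, feeling for the stud gently because it was only set by eye, then slide the sconce straight down until it is fully home behind the stud's head. Let go so that it hangs by itself, upright and flat to the frame, without forcing anything or disturbing the candle, bowl and planter.

Things in the scene. Friction and masses are not known exactly. Their poses are not given: they have to be found in the camera images.
- sconce_socket (a point): Loose brass sconce (0.3-0.55 kg) standing on the table, an L: back plate, then a tongue at its foot to a drip pan 66 mm across (rim to 7 mm high) with an upright square socket, 26 x 26 mm, 4 to 50 mm above the underside: grip it there, closing along y. Point: on the socket's axis, 33 mm above the underside, 70 mm out from the plate's rear face. x: from plate to socket; y across the plate; z up.
- keyhole_round (a point): Centre of the round (eight-sided, 15.6 mm) part of the keyhole cut right through the sconce's back plate, on the rear face, midway across, 70 mm above the underside. The plate is 50 mm wide, 4 mm thick, 112 mm high, with a round crest to 131 mm. Its underside and those of the 40 mm wide tongue and the pan are flat and level. Axes as sconce_socket.
- keyhole_end (a point): Where the stud's neck axis lies when the sconce is home: on the plate's rear face, 90 mm above the underside, 20 mm above the centre of the round part. The slot, 8.5 mm wide, runs straight up from the round part to 3 mm above this point. Axes as sconce_socket.
- mount: Free mount: steel disc 40 mm across flush in the frame's face, 195 mm above the table, left or right of the glass; origin at its centre on the face; x out of the face, y level along it, z up. Its stud (neck 6 mm thick, flat head 13 mm across, 6 to 10 mm off the face) points along x, clamped fast but set by eye, up to 5 mm off the origin in y and in z, different each time: find it by feel or sight.
- mirror: Small mirror in a broad white wooden frame, 310 mm wide, 245 mm high, 26 mm thick, sides 75 mm wide, standing upright on rear feet; heavy, stays put. Origin: table height, under the middle of the front face. x out of the front face, y along it, z up. The two mounts are 115 mm either side of the middle. A hung sconce's axes are parallel to these.
- twin: The twin sconce, same shape and size, already hanging on the other mount and fixed there. Origin at its stud's axis on the frame's face; axes as for the mount.
- candle: White pillar candle standing on the table, 68 mm across, 100 mm high; to be left alone. Origin at the centre of its underside.
- bowl: Small terracotta bowl, 120 mm across, 45 mm high; to be left alone. Origin at the centre of its underside.
- urn: White stone footed planter, 124 mm across, 112 mm high, with green leaves above; to be left alone. Origin at the centre of its underside.
Mind the look-alikes: they are no part of the job. Leave any purple or turquoise look-alike of the part that bears sconce_socket alone.

How it is judged:
By the outcome, as a careful person would: the job done as asked, in the order asked, and still so for the second after the job is handed in, with the robot touching nothing.
It also fails if it takes over 72 s, if anything falls off the work surface, if the arm or the gripper's body presses on something with over 40 N, if the wrist force passes 120 N, or if a joint passes its speed limit or range.

## Working session

There is one attempt and no reset: what is moved stays moved. The work goes in short steps, Python scripts to look and compute and a tool call to move; the robot and the scene stay as the last step left them, time stands still between calls to the robot, and variables do not carry over. Pictures are saved under pics/ and viewed, at most 10 in all, crops included, and the job is handed in when it is done.

Besides the shell and the picture viewer there is one more tool, called as name(argument=value, ...) on one line, values as JSON. send_rows: Moves the arm, as the interface text tells. Its arguments: {"type":"object","properties":{"increments":{"type":"array"},"newtons":{"type":"number"}},"required":["increments"]}

```bash
ls; mkdir -p pics
cat > h.py <<'E'
import numpy as np,cv2
from scipy.spatial.transform import Rotation as Ro
from rig import *
def wpose():
    s=get_state(); T=np.eye(4); T[:3,:3]=Ro.from_rotvec(s['eef_rot']).as_matrix(); T[:3,3]=s['tcp_pos']; return T
def shot(n):
    T=wpose(); im,d=camera(n); m=camera_model(n); K=np.array(m['intrinsics'])
    if n=='wrist': C=T@np.array(m['mount'])
    else:
        R=np.array(m['R']);C=np.eye(4);C[:3,:3]=R.T;C[:3,3]=-R.T@np.array(m['t'])
    return im,d,K,C
def cloud(d,K,C):
    v,u=np.mgrid[:d.shape[0],:d.shape[1]]
    P=np.stack([(u-K[0,2])/K[0,0]*d,(v-K[1,2])/K[1,1]*d,d],-1)
    return P@C[:3,:3].T+C[:3,3]
def save(n,im): cv2.imwrite('pics/'+n+'.png',im[...,::-1])
E
python3 - <<'E'
from h import *
print(get_state(), grip_point_offset)
ims=[]
for n in ['scene','side']:
    im,d,K,C=shot(n); P=cloud(d,K,C); save(n,im); np.savez(n,im=im,d=d,K=K,C=C)
    print(n,C.round(3).tolist(),K.tolist())
    for o in ['sconce_socket','keyhole_round','keyhole_end','mount','mirror','twin','candle','bowl','urn']:
        r=[(round(q['p'],2),np.round(q['rect']).tolist()) for q in recognise(o,n)[:3]]
        t=[(round(q['p'],2),np.round(q['at'],1).tolist(),P[int(q['at'][1])%480,int(q['at'][0])%640].round(3).tolist()) for q in tip_of(o,n)[:3]]
        print(o,r,t)
E
```

```text
pics
{'time': 0.0, 'joint_pos': array([-1.29568537,  0.70710435, -0.02759843,  1.4849761 ,  0.02201556,
        0.95088288, -0.07548582]), 'dq': array([ 0.00161793,  0.00080265, -0.00091273, -0.00044662, -0.00097203,
        0.00071416,  0.00059615]), 'joint_torque': array([-1.46730945e-04, -8.83210945e+01,  1.23484276e+00, -2.36172456e+01,
        1.69650262e-02,  6.37875492e-03, -1.39538190e-05]), 'tcp_pos': array([0.17908921, 0.54621813, 0.30343221]), 'eef_rot': array([-4.95535688e-01, -3.10215225e+00,  1.66818295e-03]), 'force': array([-0.13443907, -0.37919898,  0.16380458]), 'moment': array([-0.04520973,  0.02151947,  0.03964372]), 'gripper_force': 0.0, 'width': 0.08551178493642043} 0.0539
scene [[0.807, 0.356, -0.471, 1.063], [0.591, -0.469, 0.657, -0.747], [0.013, -0.808, -0.589, 0.8], [0.0, 0.0, 0.0, 1.0]] [[554.6921364148617, 0.0, 326.52849418003063], [0.0, 554.6921364148617, 240.6330183345808], [0.0, 0.0, 1.0]]
sconce_socket [(0.84, [222.0, 254.0, 37.0, 51.0]), (0.82, [286.0, 229.0, 44.0, 69.0]), (0.78, [235.0, 262.0, 49.0, 77.0])] [(0.87, [237.1, 272.0], [0.416, -0.152, 0.
[... 2137 characters left out ...]
ount [(0.71, [230.0, 170.0, 8.0, 16.0])] [(0.58, [233.4, 179.7], [0.429, 0.22, 0.187])]
mirror [(0.8, [205.0, 93.0, 98.0, 148.0])] [(0.79, [268.4, 205.6], [0.528, 0.258, 0.007]), (0.69, [294.3, 119.1], [0.649, 0.294, 0.196])]
twin [(0.62, [284.0, 103.0, 44.0, 64.0]), (0.45, [389.0, 364.0, 60.0, 68.0])] [(0.56, [291.7, 116.7], [0.643, 0.297, 0.205])]
candle [(0.55, [342.0, 380.0, 39.0, 53.0]), (0.24, [438.0, 272.0, 113.0, 120.0])] [(0.89, [361.0, 415.5], [0.328, -0.325, 0.097])]
bowl [(0.8, [390.0, 364.0, 62.0, 65.0])] [(0.79, [417.3, 404.4], [0.452, -0.352, 0.007])]
urn [(0.81, [438.0, 271.0, 116.0, 120.0]), (0.27, [388.0, 367.0, 65.0, 63.0])] [(0.77, [472.7, 370.9], [0.545, -0.387, 0.087])]
```

Run:
```python
import cv2
a=cv2.imread('pics/scene.png')[120:420,120:500];b=cv2.imread('pics/side.png')[80:380,190:490]
cv2.imwrite('pics/ab.png',cv2.hconcat([cv2.resize(a,(446,352)),cv2.resize(b,(352,352))]))
```

```text
(no output)
```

View pics/scene.png

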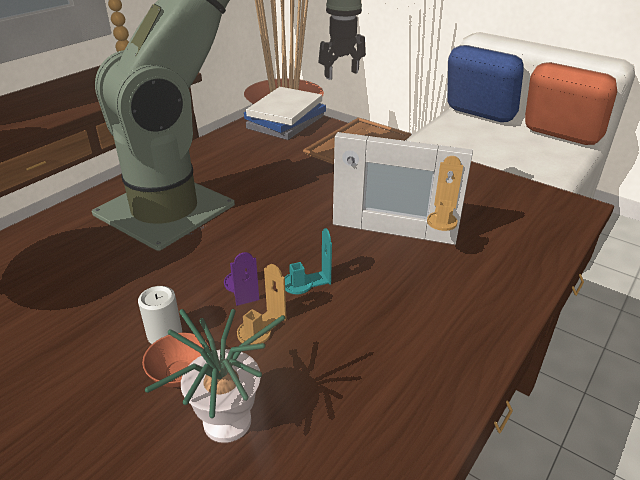

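View pics/side.png

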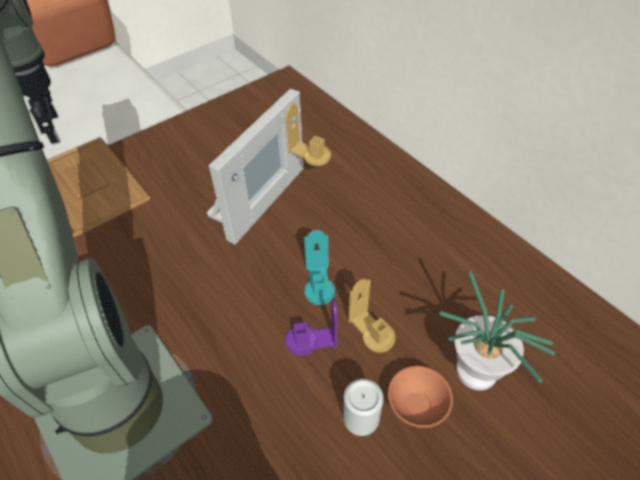

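The scene picture shows the loose brass sconce at about (268,305), with its plate at (275,290) and its socket at (253,320). A purple look-alike is at (243,278) and a turquoise one at (310,270). The free stud is at (351,160) in scene and (234,178) in side. The side picture shows the brass sconce's plate at (360,303) and its socket at (379,333).

Run:
```python
from h import *
allb=[];face=[]
for n,box,fb in [('scene',(232,258,290,345),(333,132,472,240)),('side',(345,275,400,355),(205,90,303,241))]:
    f=np.load(n+'.npz'); im,d=f['im'].astype(int),f['d']; P=cloud(d,f['K'],f['C'])
    hsv=cv2.cvtColor(f['im'],cv2.COLOR_RGB2HSV)
    m=(abs(hsv[...,0].astype(int)-19)<6)&(hsv[...,1]>90)&(hsv[...,2]>110)&(d>0)
    x0,y0,x1,y1=box; B=np.zeros_like(m);B[y0:y1,x0:x1]=1
    Q=P[m&B]; Q=Q[(Q[:,2]>0.006)]; print(n,len(Q),np.median(Q,0).round(3),Q.min(0).round(3),Q.max(0).round(3))
    allb.append(Q)
    # plate: z>0.06
    q=Q[(Q[:,2]>0.06)&(Q[:,2]<.125)]; c=np.median(q[:,:2],0); q=q[np.linalg.norm(q[:,:2]-c,axis=1)<.035]
    c=q[:,:2].mean(0); _,s,V=np.linalg.svd(q[:,:2]-c); print(' plate',len(q),c.round(4),V.round(3).tolist(),(s/len(q)**.5).round(4),'zmax',Q[:,2].max())
    p=(q[:,:2]-c)@V[0]; print(' ext',np.percentile(p,[1,99]).round(4))
    q=Q[(Q[:,2]>0.035)&(Q[:,2]<.058)]; 
    q=q[np.linalg.norm(q[:,:2]-c,axis=1)>.04]; print(' socket',len(q),q.mean(0).round(4),q.min(0).round(4),q.max(0).round(4))
    x0,y0,x1,y1=fb; B[:]=0;B[y0:y1,x0:x1]=1
    w=B&(hsv[...,1]<40)&(hsv[...,2]>120)&(d>0); Q=P[w]; Q=Q[(Q[:,2]>.02)&(Q[:,2]<.235)]
    # ransac vertical plane
    rng=np.random.default_rng(0);best=None
    for _ in range(500):
        a,b=Q[rng.integers(len(Q),size=2),:2]; t=b-a
        if np.linalg.norm(t)<.05: continue
        nn=np.array([t[1],-t[0]])/np.linalg.norm(t); k=abs((Q[:,:2]-a)@nn)<.003
        if best is None or k.sum()>best.sum(): best=k
    q=Q[best,:2]; c=q.mean(0);_,s,V=np.linalg.svd(q-c); t=V[0]*np.sign(V[0][0]); nn=np.array([t[1],-t[0]])
    p=(q-c)@t; e=np.percentile(p,[.5,99.5]); print(' face',len(q),'n',nn.round(4),'ends',(c+e[0]*t).round(4),(c+e[1]*t).round(4),'w',e[1]-e[0],'off',c@nn)
np.savez('b.npz',a=allb[0],b=allb[1])
```

```text
scene 1395 [ 0.495 -0.131  0.046] [ 0.46  -0.34   0.006] [ 0.642 -0.124  0.188]
 plate 440 [ 0.495  -0.1297] [[1.0, -0.011], [-0.011, -1.0]] [0.0152 0.0012] zmax 0.18807088937115302
 ext [-0.0263  0.0241]
 socket 191 [ 0.4942 -0.1981  0.0459] [ 0.4792 -0.2108  0.0351] [ 0.5081 -0.1826  0.0554]
 face 4291 n [ 0.354  -0.9352] ends [0.395  0.2096] [0.6822 0.3184] w 0.3071819154205686 off -0.05622643624882768
side 1112 [ 0.491 -0.131  0.043] [ 0.461 -0.23   0.006] [ 0.526 -0.125  0.133]
 plate 328 [ 0.4927 -0.1297] [[-1.0, 0.021], [-0.021, -1.0]] [0.0153 0.0012] zmax 0.1334225489544406
 ext [-0.0265  0.0235]
 socket 176 [ 0.4929 -0.197   0.0452] [ 0.4791 -0.2108  0.035 ] [ 0.5079 -0.1821  0.0534]
 face 3204 n [ 0.356  -0.9345] ends [0.3938 0.2082] [0.6809 0.3176] w 0.3072519677411209 off -0.05439815923332832
```

```bash
cat >> h.py <<'E'
def to(xy_z,yaw_y):
    """increment (mm, tool axes; spin) from the present pose to a TCP target with tool y at world heading yaw_y (deg)"""
    T=wpose(); d=T[:3,:3].T@(np.array(xy_z)-T[:3,3])*1e3
    h=np.degrees(np.arctan2(T[1,1],T[0,1])); s=(h-yaw_y+180)%360-180
    return d.round(1),round(np.radians(s),4),'heading',round(h,2),'tilt',T[:3,2].round(4)
E
python3 - <<'E'
from h import *
for n in ['scene','side']:
    f=np.load(n+'.npz'); P=cloud(f['d'],f['K'],f['C']); hsv=cv2.cvtColor(f['im'],cv2.COLOR_RGB2HSV)
    m=(hsv[...,0]>40)&(hsv[...,0]<85)&(hsv[...,1]>80)&(f['d']>0); Q=P[m]; Q=Q[(Q[:,1]<-.2)&(Q[:,2]>.05)&(Q[:,0]>.3)]
    r=np.linalg.norm(Q[:,:2]-[.4935,-.1965],axis=1); i=r.argmin(); print(n,len(Q),r[i],Q[i])
print(to([.36,.30,.38],40)); print(to([.43,.12,.38],10));print(to([.4935,-.1965,.30],-.9))
E
```

```text
scene 535 0.10510296703285127 [ 0.54388866 -0.28873674  0.1649122 ]
side 1085 0.1070845985566066 [ 0.5435923  -0.29114604  0.16524634]
(array([-248.6, -177.7,  -76.1]), np.float64(0.5558), 'heading', np.float64(71.85), 'tilt', array([-1.e-04, -1.e-04, -1.e+00]))
(array([-371.2, -327. ,  -76.1]), np.float64(1.0794), 'heading', np.float64(71.85), 'tilt', array([-1.e-04, -1.e-04, -1.e+00]))
(array([-530.2, -607.9,    3.9]), np.float64(1.2696), 'heading', np.float64(71.85), 'tilt', array([-1.e-04, -1.e-04, -1.e+00]))
```

send_rows(increments=[-0.4,-80,-60,-76,0.15,-0.4,-160,-115,-76,0.35,-0.4,-249,-178,-76,0.556,-0.4,-249,-178,-76,0.556,-0.4,-249,-178,-76,0.556,-0.4,-371,-327,-76,1.079,-0.4,-371,-327,-76,1.079,-0.4,-371,-327,-76,1.079,-0.4,-371,-327,-76,1.079,-0.4,-371,-327,-76,1.079])

```text
time: 2.73
tcp_pos: [0.3888, 0.2004, 0.3747]
eef_rot: [2.028, 2.399, 0.001]
force: [1.0, 1.7, -0.0]
width: 0.0595
gripper_force: 0.0
```

Run:
```python
from h import *
print(get_state()['tcp_pos'],get_state()['width'],to([.4935,-.1965,.30],-.9))
```

```text
[0.38884995 0.20039035 0.37467458] 0.05946048537197414 (array([-408.8,   37.1,   74.6]), np.float64(0.1829), 'heading', np.float64(9.58), 'tilt', array([ 4.e-04,  2.e-04, -1.e+00]))
```

send_rows(increments=[-0.4,-40,4,0,0.03,-0.4,-409,37,20,0.183,-0.4,-409,37,40,0.183,-0.4,-409,37,60,0.183,-0.4,-409,37,75,0.183,-0.4,-409,37,75,0.183,-0.4,-409,37,75,0.183,-0.4,-409,37,75,0.183,-0.4,-409,37,75,0.183,-0.4,-409,37,75,0.183])

```text
time: 3.57
tcp_pos: [0.4953, -0.1927, 0.2998]
eef_rot: [2.23, 2.212, 0.0]
force: [0.7, 0.4, 0.4]
width: 0.0603
gripper_force: 0.0
```

send_rows(increments=[-0.4,0,0,0,0,-0.4,0,0,0,0,-0.4,0,0,0,0,-0.4,0,0,0,0])

```text
time: 3.9
tcp_pos: [0.4953, -0.1894, 0.3006]
eef_rot: [2.229, 2.214, 0.001]
force: [0.2, 0.3, -0.4]
width: 0.06
gripper_force: 0.0
```

Run:
```python
from h import *
im,d,K,C=shot('wrist'); save('w1',im); np.savez('w1',im=im,d=d,K=K,C=C)
P=cloud(d,K,C); hsv=cv2.cvtColor(im,cv2.COLOR_RGB2HSV)
m=(abs(hsv[...,0].astype(int)-19)<6)&(hsv[...,1]>90)&(hsv[...,2]>90)&(d>0)
Q=P[m]; 
def box(q,nm):
    if len(q)<20: print(nm,len(q));return
    print(nm,len(q),q.mean(0).round(4),cv2.minAreaRect((q[:,:2]*1e3).astype(np.float32)))
near=np.linalg.norm(Q[:,:2]-[.494,-.165],axis=1)<.08
Q=Q[near]
box(Q[(Q[:,2]>.043)&(Q[:,2]<.056)&(Q[:,1]<-.16)],'socket')
box(Q[(Q[:,2]>.09)],'plate')
box(Q[(Q[:,2]<.012)],'pan')
print(Q[:,2].max(),to([.4935,-.1965,.088],-.9),get_state()['tcp_pos'],get_state()['width'])
print(recognise('sconce_socket','wrist')[:2],tip_of('sconce_socket','wrist')[:2])
```

```text
socket 178 [ 0.4937 -0.1961  0.0475] ((493.40460205078125, -195.686767578125), (26.388975143432617, 25.634756088256836), 89.68727111816406)
plate 505 [ 0.4949 -0.1272  0.1189] ((494.15283203125, -152.76866149902344), (54.046573638916016, 49.9619026184082), 89.3095474243164)
pan 2823 [ 0.4974 -0.1758  0.0032] ((493.7518310546875, -165.83201599121094), (155.535400390625, 155.5006866455078), 55.03825378417969)
0.3031900327358459 (array([ -7.2,  -1.9, 212.7]), np.float64(0.0095), 'heading', np.float64(-0.36), 'tilt', array([ 6.e-04,  2.e-04, -1.e+00])) [ 0.4953386  -0.18937228  0.30068269] 0.059597452969640155
[{'rect': [287.2, 147.7, 68.6, 100.3], 'p': 0.85}, {'rect': [147.5, 85.6, 117.3, 116.1], 'p': 0.84}] [{'at': [291.1, 24.0], 'p': 0.9}, {'at': [175.4, 117.7], 'p': 0.76}]
```

View pics/w1.png

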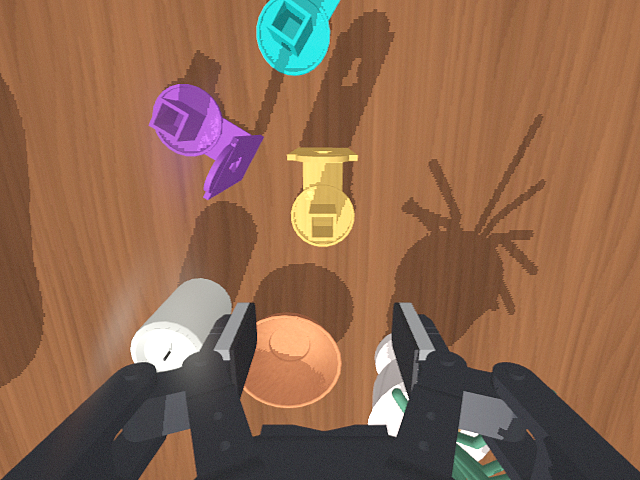

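The wrist picture shows the brass sconce at (322,200), with its socket at (322,220). It is clear of the purple (210,140) and turquoise (293,33) look-alikes.

send_rows(increments=[-0.4,-7,-2,40,0.006,-0.4,-7,-2,80,0.006,-0.4,-7,-2,115,0.006,-0.4,-7,-2,145,0.006,-0.4,-7,-2,170,0.006,-0.4,-7,-2,190,0.006,-0.4,-7,-2,203,0.006,-0.4,-7,-2,212,0.006,-0.4,-7,-2,212,0.006,-0.4,-7,-2,212,0.006])

```text
time: 4.88
tcp_pos: [0.4933, -0.1974, 0.0887]
eef_rot: [2.236, 2.206, -0.0]
force: [0.9, -0.4, 0.3]
width: 0.0596
gripper_force: 0.0
```

Run:
```python
from h import *
print(to([.4935,-.1960,.088],-.7),get_state()['force'])
```

```text
(array([1.4, 0.2, 0.7]), np.float64(-0.0014), 'heading', np.float64(-0.78), 'tilt', array([ 2.e-04, -2.e-04, -1.e+00])) [ 0.85695954 -0.36203296  0.33019963]
```

send_rows(increments=[0.2,1,0,0.5,0,0.3,1,0,0.5,0,0.4,1,0,0.5,0,1,1,0,0.5,0,1,1,0,0.5,0,1,1,0,0.5,0,1,1,0,0.5,0,1,1,0,0.5,0], newtons=60)

```text
time: 5.55
tcp_pos: [0.4934, -0.1965, 0.0886]
eef_rot: [2.236, 2.205, 0.001]
force: [-0.6, 0.5, 9.8]
width: 0.0254
gripper_force: 59.8
```

send_rows(increments=[1,0,0,-5,0,1,0,0,-15,0,1,0,0,-35,0,1,0,0,-65,0,1,0,0,-100,0,1,0,0,-135,0,1,0,0,-160,0,1,0,0,-170,0,1,0,0,-170,0,1,0,0,-170,0])

```text
time: 6.38
tcp_pos: [0.4929, -0.1964, 0.2581]
eef_rot: [2.236, 2.206, 0.0]
force: [-0.5, 0.4, -3.2]
width: 0.0253
gripper_force: 59.7
```

Run:
```python
from h import *
im,d,K,C=shot('wrist'); save('w2',im); im2,d2,K2,C2=shot('side'); save('s2',im2); np.savez('s2',im=im2,d=d2,K=K2,C=C2);np.savez('w2',im=im,d=d,K=K,C=C)
n=np.array([.355,-.935]); M=np.array([.5380,.2635]); t=np.array([.935,.355]); o=M-.115*t
for off in (.11,): p=o+n*off; print(p,to([*p,.255],20.8))
s=get_state();print(s['tcp_pos'],s['force'],s['moment'],s['width'])
```

```text
[0.469525 0.119825] (array([315.8, -27.7,   2.2]), np.float64(-0.377), 'heading', np.float64(-0.8), 'tilt', array([-1.4e-03,  5.0e-04, -1.0e+00]))
[ 0.49275373 -0.19637134  0.25700663] [-0.08769357  0.81055996 -3.81197753] [-0.11090647  0.07812673 -0.02423539] 0.02564384242000979
```

View pics/w2.png

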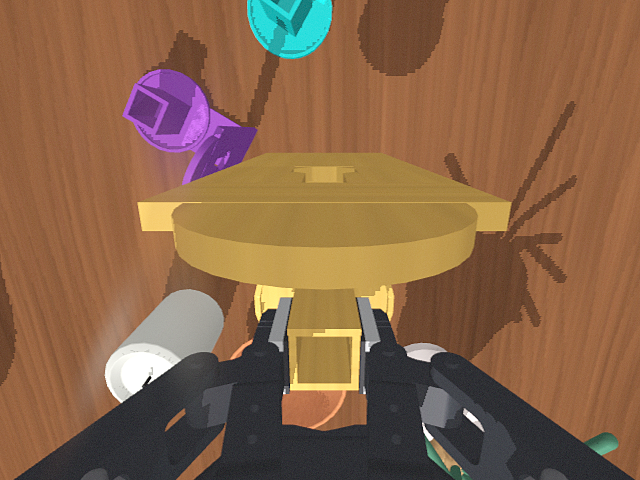

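The wrist picture shows the sconce held square, with the socket between the pads at (325,345) and the plate upright at (325,200). Next I'll locate the stud and measure how the sconce sits in the hand.

Run:
```python
from h import *
print(np.array(camera_model('wrist')['mount']).round(3).tolist())
f=np.load('w2.npz'); P=cloud(f['d'],f['K'],f['C']); T=wpose(); T[:3,3]
L=(P-T[:3,3])@T[:3,:3]
hsv=cv2.cvtColor(f['im'],cv2.COLOR_RGB2HSV)
m=(abs(hsv[...,0].astype(int)-22)<9)&(hsv[...,1]>80)&(f['d']>0)
Q=L[m&(np.linalg.norm(L,axis=-1)<.2)]
print(len(Q),Q.min(0),Q.max(0))
for z0 in np.arange(-.06,.10,.01):
    q=Q[(Q[:,2]>z0)&(Q[:,2]<=z0+.01)]
    if len(q)>5: print(round(z0,3),len(q),'x',np.percentile(q[:,0],[1,50,99]).round(4),'y',np.percentile(q[:,1],[1,50,99]).round(4))
q=Q[(abs(Q[:,1])<.022)&(Q[:,2]>-.02)&(Q[:,2]<.04)&(Q[:,0]>.05)]
# stud crops
a=np.load('scene.npz')['im'][140:180,330:370]; b=np.load('s2.npz')['im'][158:198,214:254]
save('crop',cv2.resize(np.hstack([a,b]),(800,400),interpolation=cv2.INTER_NEAREST))
```

```text
[[-0.001, -0.951, -0.31, 0.08], [1.0, -0.0, -0.001, 0.001], [0.001, -0.31, 0.951, -0.069], [0.0, 0.0, 0.0, 1.0]]
19160 [-0.11622286 -0.05935418 -0.02229276] [0.07084781 0.1460195  0.09684934]
-0.03 378 x [0.0702 0.0705 0.0708] y [-0.0237 -0.0005  0.0248]
-0.02 3360 x [0.0703 0.0705 0.0707] y [-0.0238  0.0007  0.0252]
-0.01 1885 x [0.0703 0.0705 0.0707] y [-0.0237  0.0007  0.0252]
0.0 1186 x [0.0693 0.0705 0.0707] y [-0.0237  0.0049  0.0254]
0.01 680 x [0.0528 0.0705 0.0706] y [-0.0239  0.0072  0.0279]
0.02 1295 x [0.0665 0.0703 0.0706] y [-0.0233  0.0005  0.0245]
0.03 2702 x [-0.0123  0.0095  0.0706] y [-0.0215  0.0011  0.023 ]
0.04 2355 x [-0.0103  0.0132  0.0706] y [-0.0211  0.0008  0.0225]
0.05 1935 x [-0.0102  0.0132  0.0705] y [-0.0228  0.0008  0.0227]
0.06 1445 x [-0.0102  0.0132  0.0706] y [-0.0229  0.0004  0.0222]
0.07 321 x [-0.0568  0.0705  0.0706] y [-0.0243  0.0009  0.1194]
0.08 1617 x [-0.0057  0.0043  0.0705] y [-0.0322 -0.0012  0.0332]
```

View pics/crop.png

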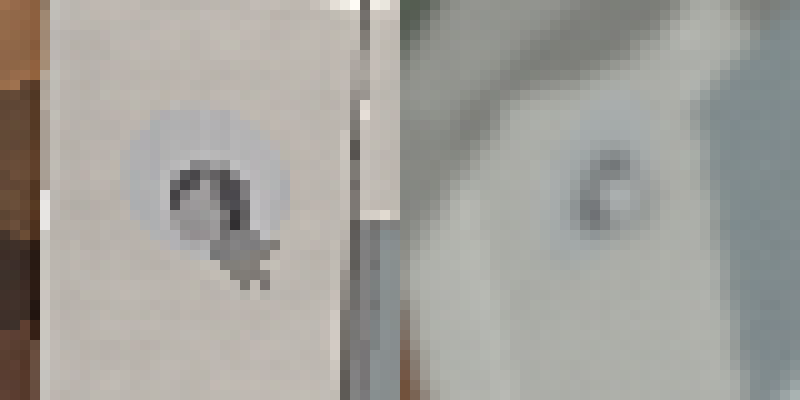

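The crops show the stud head at about scene (349.5,160.8) on a disc centred at (350,158), and at about side (235.0,177.5).

Run:
```python
from h import *
n=np.array([.355,-.935,0]);n/=np.linalg.norm(n); t=np.array([-n[1],n[0],0]); M=np.array([.5380,.2635,0]); o=M-.115*t+[0,0,.195]
print('o',o)
def hit(f,px,off):
    C,K=f['C'],f['K']; r=C[:3,:3]@np.linalg.solve(K,[*px,1]); c=C[:3,3]
    p=c+r*((o+n*off-c)@n)/(r@n); return ((p-o)@t*1e3).round(1),(p[2]-o[2])*1e3
sc,sd=np.load('scene.npz'),np.load('side.npz')
print('scene head',hit(sc,(349.4,160.8),.01),'disc',hit(sc,(350.2,157.9),0))
print('side head',hit(sd,(235,177.5),.01))
print(get_state()['tcp_pos'],camera_model('wrist')['intrinsics'])
for p in [(.12,.255),(.12,.222)]:
    q=o+n*p[0]; print(to([q[0],q[1],p[1]],np.degrees(np.arctan2(t[1],t[0]))))
```

```text
o [0.43048844 0.2226801  0.195     ]
scene head (np.float64(1.3), np.float64(-0.8754106881019852)) disc (np.float64(0.7), np.float64(1.5203617996090713))
side head (np.float64(-4.0), np.float64(1.8653299891662756))
[ 0.49275373 -0.19637134  0.25700663] [[353.26706043   0.         323.8773971 ]
 [  0.         353.26706043 245.58344531]
 [  0.           0.           1.        ]]
(array([306.6, -24. ,   2.2]), np.float64(-0.3769), 'heading', np.float64(-0.8), 'tilt', array([-1.4e-03,  5.0e-04, -1.0e+00]))
(array([306.5, -23.9,  35.2]), np.float64(-0.3769), 'heading', np.float64(-0.8), 'tilt', array([-1.4e-03,  5.0e-04, -1.0e+00]))
```

send_rows(increments=[1,35,-3,0,-0.04,1,70,-6,0,-0.08,1,110,-9,0,-0.13,1,150,-12,0,-0.18,1,190,-15,0,-0.23,1,230,-18,0,-0.28,1,265,-21,0,-0.33,1,290,-23,0,-0.36,1,307,-24,0,-0.377,1,307,-24,0,-0.377])

```text
time: 7.32
tcp_pos: [0.4726, 0.1143, 0.2567]
eef_rot: [-1.775, -2.589, 0.001]
force: [0.8, 0.8, -3.4]
width: 0.0257
gripper_force: 59.8
```

Run:
```python
from h import *
n=np.array([.355,-.935,0]);n/=np.linalg.norm(n); t=np.array([-n[1],n[0],0]); M=np.array([.5380,.2635,0]); o=M-.115*t+[0,0,.195]
im,d,K,C=shot('wrist'); save('w3',im); np.savez('w3',im=im,d=d,K=K,C=C); T=wpose()
P=cloud(d,K,C); L=(P-T[:3,3])@T[:3,:3]
# face plane in tool frame
m=(d>0)&(L[...,0]>.08)&(L[...,2]>-.03)&(L[...,2]<.12)&(abs(L[...,1])<.1)&(L[...,0]<.16)
q=L[m]; print(m.sum()); 
if m.sum()>50:
    A=np.c_[q[:,1],q[:,2],np.ones(len(q))]; k=np.ones(len(q),bool)
    for _ in range(8):
        c=np.linalg.lstsq(A[k],q[k,0],rcond=None)[0]; k=abs(A@c-q[:,0])<.002
    print('face x = a y + b z + c',c,k.sum())
q=o+n*.12;print(to([q[0],q[1],.225],np.degrees(np.arctan2(t[1],t[0]))),get_state()['force'])
```

```text
13835
face x = a y + b z + c [-0.00047258  0.00588256  0.11733556] 12685
(array([-1.6, -0.4, 31.8]), np.float64(0.003), 'heading', np.float64(20.96), 'tilt', array([-1.8e-03, -2.0e-04, -1.0e+00])) [ 0.16377895 -1.11207864 -3.14513324]
```

View pics/w3.png

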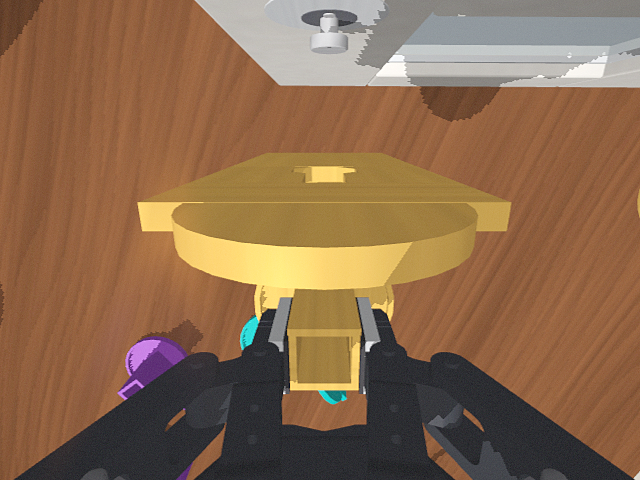

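The wrist picture shows the stud's head at (329,40) just below the disc, and the plate's keyhole at (325,173). I'll measure both in the tool frame.

```bash
cat > m.py <<'E'
from h import *
def meas(nm):
    im,d,K,C=shot('wrist'); save(nm,im); np.savez(nm,im=im,d=d,K=K,C=C); T=wpose(); s=get_state(); return analyse(im,d,K,C,T,s)
def analyse(im,d,K,C,T,s):
    P=cloud(d,K,C); L=(P-T[:3,3])@T[:3,:3]; ok=d>0
    hsv=cv2.cvtColor(im,cv2.COLOR_RGB2HSV); br=(abs(hsv[...,0].astype(int)-22)<9)&(hsv[...,1]>80)
    m=ok&~br&(L[...,0]>.073)&(L[...,2]>-.03)&(L[...,2]<.12)&(abs(L[...,1])<.05)&(L[...,0]<.17)
    q=L[m]; h=np.histogram(q[:,0],bins=np.arange(.07,.17,.001)); i=h[0].argmax(); fx=np.median(q[abs(q[:,0]-h[1][i]-.0005)<.002,0])
    print('face x',fx.round(4))
    hd=q[(q[:,0]<fx-.005)&(q[:,0]>fx-.013)]
    print('head',len(hd),'x',np.percentile(hd[:,0],[1,10,50,99]).round(4),'y',np.percentile(hd[:,1],[0,1,99,100]).round(4),'z',np.percentile(hd[:,2],[0,1,99,100]).round(4))
    fr=hd[hd[:,0]<np.percentile(hd[:,0],5)+.0015]
    c,r=cv2.minEnclosingCircle((fr[:,1:]*1e3).astype(np.float32)); print('front',len(fr),'circle',c,r)
    pl=ok&br&(abs(L[...,0]-.0705)<.0015)&(L[...,2]>-.03)&(L[...,2]<.08)
    q=L[pl]
    for z0 in np.arange(-.012,.036,.003):
        k=np.sort(q[(q[:,2]>z0)&(q[:,2]<=z0+.003)][:,1]); 
        if len(k)>20:
            g=np.diff(k); j=g.argmax(); print(round(z0+.0015,4),'gap',k[j].round(4),k[j+1].round(4),'w',round(g[j]*1e3,1),'mid',round((k[j]+k[j+1])*500,2),'edges',k[0].round(4),k[-1].round(4))
    print(s['tcp_pos'],s['force'].round(2),s['moment'].round(3),s['time'])
E
python3 - <<'E'
from m import *
f=np.load('w3.npz'); analyse(f['im'],f['d'],f['K'],f['C'],wpose(),get_state())
E
```

```text
face x 0.1178
head 751 x [0.1076 0.1078 0.1091 0.1124] y [-0.0041 -0.004   0.0085  0.0087] z [0.0586 0.0596 0.0718 0.0734]
front 387 circle (2.51487398147583, 66.28678131103516) 7.296585559844971
0.0225 gap -0.0049 0.0057 w 10.6 mid 0.42 edges -0.0071 0.0085
0.0255 gap 0.0071 0.0074 w 0.3 mid 7.25 edges -0.006 0.0076
0.0285 gap 0.0049 0.0057 w 0.8 mid 5.27 edges -0.0038 0.0057
[0.47290037 0.11217496 0.25680499] [ 0.16 -1.11 -3.15] [-0.199 -0.045  0.   ] 7.3667
```

```bash
sed -i 's/    P=cloud(d,K,C); L=(P-T/    T=C@np.linalg.inv(np.array(camera_model("wrist")["mount"])); P=cloud(d,K,C); L=(P-T/' m.py
python3 - <<'E'
from m import *
f=np.load('w3.npz'); analyse(f['im'],f['d'],f['K'],f['C'],wpose(),get_state())
E
```

```text
face x 0.1156
head 749 x [0.1054 0.1056 0.107  0.1098] y [-0.0043 -0.0042  0.0083  0.0084] z [0.0586 0.0596 0.0718 0.0734]
front 387 circle (2.286823272705078, 66.28671264648438) 7.29657506942749
-0.0105 gap -0.0238 -0.0235 w 0.3 mid -23.68 edges -0.0247 0.0255
-0.0075 gap 0.0246 0.0249 w 0.3 mid 24.74 edges -0.0245 0.0257
-0.0045 gap 0.0021 0.0025 w 0.4 mid 2.3 edges -0.0247 0.0257
-0.0015 gap -0.0039 0.0046 w 8.4 mid 0.34 edges -0.0245 0.0255
0.0015 gap -0.0038 0.0046 w 8.5 mid 0.41 edges -0.0244 0.0257
0.0045 gap -0.0038 0.0046 w 8.4 mid 0.37 edges -0.025 0.0254
0.0075 gap -0.0038 0.0046 w 8.4 mid 0.37 edges -0.0246 0.0252
0.0105 gap -0.0041 0.0047 w 8.7 mid 0.32 edges -0.0245 0.0252
0.0135 gap -0.0053 0.006 w 11.4 mid 0.36 edges -0.0245 0.0256
0.0165 gap -0.0074 0.0081 w 15.5 mid 0.37 edges -0.0246 0.0254
0.0195 gap -0.0074 0.0081 w 15.5 mid 0.34 edges -0.0245 0.0252
0.0225 gap -0.005 0.0054 w 10.4 mid 0.22 edges -0.0243 0.0252
0.0255 gap 0.0091 0.0101 w 1.0 mid 9.64 edges -0.0247 0.0255
0.0285 gap -0.0111 -0.0095 w 1.6 mid -10.28 edges -0.0245 0.0251
0.0315 gap -0.0171 -0.0154 w 1.7 mid -16.24 edges -0.0248 0.0251
0.0345 gap 0.005 0.0067 w 1.7 mid 5.9 edges -0.0248 0.025
[0.47290037 0.11217496 0.25680499] [ 0.16 -1.11 -3.15] [-0.199 -0.045  0.   ] 7.3667
```

send_rows(increments=[1,4,0.5,10,0,1,8,1,22,0,1,12,1.7,34,0,1,15,1.7,43,0,1,17,1.7,47,0,1,17,1.7,47,0,1,17,1.7,47,0,1,17,1.7,47,0])

```text
time: 8.03
tcp_pos: [0.4692, 0.1268, 0.2111]
eef_rot: [1.785, 2.585, 0.0]
force: [0.0, 0.1, -3.0]
width: 0.0251
gripper_force: 59.8
```

```bash
python3 -c "
from m import *
meas('w4')"
```

```text
face x 0.1029
head 1568 x [0.0928 0.0929 0.0944 0.0978] y [-0.0065 -0.0063  0.0064  0.0065] z [0.0134 0.0137 0.026  0.028 ]
front 775 circle (-0.15118615329265594, 20.48033905029297) 7.591314315795898
-0.0105 gap -0.0175 -0.0171 w 0.4 mid -17.31 edges -0.0248 0.0255
-0.0075 gap 0.0243 0.0247 w 0.4 mid 24.5 edges -0.0248 0.0253
-0.0045 gap 0.0187 0.0191 w 0.4 mid 18.92 edges -0.0247 0.0253
-0.0015 gap -0.0039 0.0046 w 8.4 mid 0.35 edges -0.0248 0.0258
0.0015 gap -0.0038 0.0046 w 8.5 mid 0.4 edges -0.0248 0.0255
0.0045 gap -0.0038 0.0046 w 8.4 mid 0.38 edges -0.0246 0.0255
0.0075 gap -0.0039 0.0046 w 8.4 mid 0.34 edges -0.0245 0.0257
0.0105 gap -0.0039 0.0046 w 8.6 mid 0.36 edges -0.0243 0.0253
0.0135 gap -0.005 0.0061 w 11.1 mid 0.55 edges -0.0249 0.0255
0.0165 gap -0.0075 0.0081 w 15.6 mid 0.33 edges -0.0247 0.0254
0.0195 gap -0.0074 0.0081 w 15.5 mid 0.36 edges -0.0246 0.0253
0.0225 gap -0.0055 0.0059 w 11.4 mid 0.22 edges -0.0244 0.025
0.0255 gap 0.024 0.0248 w 0.8 mid 24.42 edges -0.0247 0.0253
0.0285 gap 0.0077 0.0096 w 1.8 mid 8.67 edges -0.0242 0.0253
0.0315 gap -0.0108 -0.0095 w 1.3 mid -10.2 edges -0.0242 0.0251
0.0345 gap -0.0126 -0.0112 w 1.4 mid -11.91 edges -0.0247 0.0249
[0.46918948 0.12684521 0.21118733] [ 0.16 -0.38 -4.6 ] [-0.061 -0.089 -0.029] 8.0833
```

```bash
cat >> m.py <<'E'
def head(nm):
    f=np.load(nm+'.npz'); im,d,K,C=[f[k] for k in('im','d','K','C')]
    T=C@np.linalg.inv(np.array(camera_model("wrist")["mount"])); L=(cloud(d,K,C)-T[:3,3])@T[:3,:3]
    hsv=cv2.cvtColor(im,cv2.COLOR_RGB2HSV); br=(abs(hsv[...,0].astype(int)-22)<9)&(hsv[...,1]>80)
    q=L[(d>0)&~br&(L[...,0]>.073)&(L[...,0]<.15)&(abs(L[...,1])<.012)&(L[...,2]>-.02)&(L[...,2]<.06)]
    x0=np.percentile(q[:,0],.5); q=q[abs(q[:,0]-x0)<.0012]; print('front x',x0.round(4),len(q))
    for z0 in np.arange(.008,.034,.0015):
        k=q[(q[:,2]>z0)&(q[:,2]<=z0+.0015)][:,1]
        if len(k)>3: print(round((z0+.00075)*1e3,2),len(k),(k.min()*1e3).round(2),(k.max()*1e3).round(2),'w',((k.max()-k.min())*1e3).round(2))
E
python3 -c "
from m import *
head('w4')"
```

```text
front x 0.0928 670
13.25 8 -1.63 0.7 w 2.33
14.75 130 -3.85 4.57 w 8.42
16.25 141 -4.99 5.53 w 10.53
17.75 100 -5.79 5.63 w 11.42
19.25 74 -6.12 6.42 w 12.53
20.75 66 -6.47 6.53 w 13.0
22.25 59 -6.51 6.08 w 12.59
23.75 45 -5.69 5.23 w 10.92
25.25 32 -4.4 5.37 w 9.77
26.75 10 -2.46 2.7 w 5.16
28.25 5 -0.51 0.49 w 1.0
```

send_rows(increments=[1,4,-0.4,1,0,1,8,-0.4,2.2,0,1,12,-0.4,2.2,0,1,15,-0.4,2.2,0,1,17,-0.4,2.2,0,1,17,-0.4,2.2,0,1,17,-0.4,2.2,0,1,17,-0.4,2.2,0])

```text
time: 8.75
tcp_pos: [0.4626, 0.1429, 0.2086]
eef_rot: [1.784, 2.586, -0.0]
force: [0.3, 0.7, -3.9]
width: 0.0253
gripper_force: 59.8
```

```bash
python3 -c "
from m import *
meas('w5');head('w5')"
```

```text
face x 0.0855
head 1121 x [0.0756 0.076  0.0778 0.0804] y [-0.006  -0.0059  0.0069  0.007 ] z [0.0105 0.0112 0.0186 0.0197]
front 422 circle (0.4726075530052185, 17.348134994506836) 6.817037582397461
-0.0105 gap 0.0249 0.0252 w 0.4 mid 25.06 edges -0.0248 0.0256
-0.0075 gap 0.022 0.0224 w 0.4 mid 22.15 edges -0.0246 0.0254
-0.0045 gap -0.0126 -0.0122 w 0.4 mid -12.38 edges -0.0248 0.0254
-0.0015 gap -0.0039 0.0046 w 8.5 mid 0.37 edges -0.0246 0.0253
0.0015 gap -0.0038 0.0046 w 8.4 mid 0.39 edges -0.025 0.0254
0.0045 gap -0.0039 0.0046 w 8.4 mid 0.35 edges -0.0247 0.0254
0.0075 gap -0.0039 0.0046 w 8.4 mid 0.35 edges -0.0246 0.0254
0.0105 gap -0.0039 0.0046 w 8.6 mid 0.35 edges -0.0247 0.0251
0.0135 gap -0.0043 0.0055 w 9.8 mid 0.59 edges -0.0246 0.0256
0.0165 gap -0.0059 0.0081 w 14.0 mid 1.1 edges -0.0246 0.025
0.0195 gap -0.0073 0.0081 w 15.5 mid 0.39 edges -0.0247 0.0254
0.0225 gap -0.0052 0.0057 w 10.9 mid 0.21 edges -0.0247 0.0252
0.0255 gap 0.0088 0.0096 w 0.8 mid 9.24 edges -0.0246 0.025
0.0285 gap -0.0217 -0.0207 w 1.0 mid -21.21 edges -0.0243 0.0248
0.0315 gap 0.0143 0.0152 w 0.9 mid 14.72 edges -0.0249 0.0252
0.0345 gap 0.0241 0.0255 w 1.4 mid 24.78 edges -0.0243 0.0255
[0.46260629 0.1428399  0.20858102] [-0.19 -1.14 -3.45] [-0.114 -0.094 -0.014] 8.8
front x 0.0756 312
11.75 80 -3.1 3.6 w 6.69
13.25 128 -4.26 5.7 w 9.96
14.75 64 -5.05 6.01 w 11.06
16.25 20 -5.61 6.36 w 11.96
17.75 15 -5.7 6.95 w 12.66
19.25 4 -5.98 7.01 w 12.99
```

View pics/w5.png

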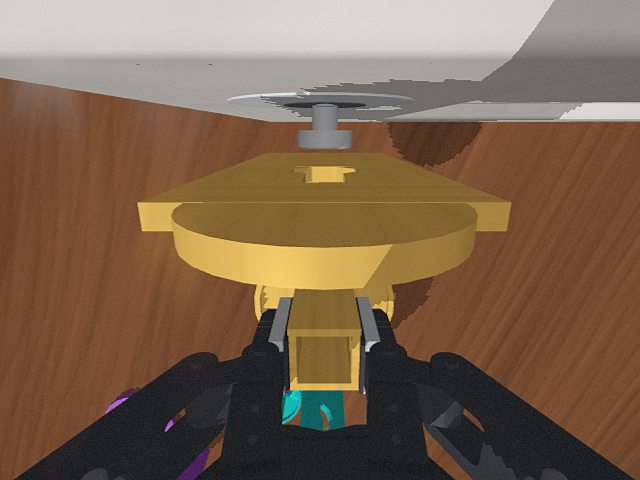

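The wrist picture shows the stud's head (325,140) lined up with the keyhole (325,173), to within about 0.3 mm. I'll go in gently.

send_rows(increments=[1,2,0,0,0,1,4,0,0,0,1,5,0,0,0,1,6,0,0,0,1,7,0,0,0,1,7,0,0,0,1,7,0,0,0])

```text
time: 9.38
tcp_pos: [0.4601, 0.1495, 0.2085]
eef_rot: [1.784, 2.586, -0.0]
force: [-0.8, 0.2, -3.1]
width: 0.0252
gripper_force: 59.8
```

send_rows(increments=[1,1,0,0,0,1,2,0,0,0,1,3,0,0,0,1,4,0,0,0,1,5,0,0,0,1,6,0,0,0,1,7,0,0,0,1,7,0,0,0,1,7,0,0,0])

```text
time: 10.13
tcp_pos: [0.4576, 0.1561, 0.2086]
eef_rot: [1.784, 2.586, -0.0]
force: [0.2, 0.2, -3.6]
width: 0.0253
gripper_force: 59.8
```

```bash
python3 -c "
from m import *
meas('w6')" | grep -v gap
```

```text
face x nan
  return _methods._mean(a, axis=axis, dtype=dtype,
  ret = ret.dtype.type(ret / rcount)
Traceback (most recent call last):
  File "m.py", line 3, in meas
    im,d,K,C=shot('wrist'); save(nm,im); np.savez(nm,im=im,d=d,K=K,C=C); T=wpose(); s=get_state(); return analyse(im,d,K,C,T,s)
                                                                                                          ~~~~~~~^^^^^^^^^^^^^^
  File "m.py", line 11, in analyse
    print('head',len(hd),'x',np.percentile(hd[:,0],[1,10,50,99]).round(4),'y',np.percentile(hd[:,1],[0,1,99,100]).round(4),'z',np.percentile(hd[:,2],[0,1,99,100]).round(4))
                             ~~~~~~~~~~~~~^^^^^^^^^^^^^^^^^^^^^^
IndexError: index -1 is out of bounds for axis 0 with size 0
```

send_rows(increments=[1,0.3,0,0,0,1,0.3,0,1.5,0,1,0.3,0,3,0,1,0.3,0,4.5,0,1,0.3,0,6,0,1,0.3,0,7,0,1,0.3,0,7,0])

```text
time: 10.77
tcp_pos: [0.4574, 0.1563, 0.2013]
eef_rot: [-1.784, -2.586, 0.001]
force: [0.6, -0.1, -3.3]
width: 0.0251
gripper_force: 59.8
```

send_rows(increments=[1,0,0,2,0,1,0,0,4,0,1,0,0,6,0,1,0,0,8,0,1,0,0,10,0,1,0,0,10.5,0,1,0,0,10.5,0])

```text
time: 11.35
tcp_pos: [0.4575, 0.1562, 0.1909]
eef_rot: [-1.784, -2.586, 0.001]
force: [0.2, -1.1, -4.6]
width: 0.0252
gripper_force: 59.8
```

Down 17.7 mm and still free. I'll feel for the end in small steps.

send_rows(increments=[1,0,0,0.5,0,1,0,0,1,0,1,0,0,1.5,0,1,0,0,1.5,0])

```text
time: 11.68
tcp_pos: [0.4575, 0.1563, 0.1895]
eef_rot: [1.784, 2.586, -0.0]
force: [0.7, -1.7, -3.1]
width: 0.0256
gripper_force: 59.8
```

send_rows(increments=[1,0,0,0.4,0,1,0,0,0.8,0,1,0,0,0.8,0])

```text
time: 11.93
tcp_pos: [0.4575, 0.1564, 0.1888]
eef_rot: [1.784, 2.586, 0.0]
force: [1.2, -0.9, -1.4]
width: 0.0255
gripper_force: 60.1
```

send_rows(increments=[1,0,0,0.2,0,1,0,0,0.4,0,1,0,0,0.4,0])

```text
time: 12.18
tcp_pos: [0.4575, 0.1565, 0.1884]
eef_rot: [1.784, 2.586, 0.0]
force: [-0.3, -0.8, 2.5]
width: 0.0253
gripper_force: 60.5
```

send_rows(increments=[1,0,0,0.2,0,1,0,0,0.4,0,1,0,0,0.4,0])

```text
time: 12.43
tcp_pos: [0.4575, 0.1566, 0.1881]
eef_rot: [-1.784, -2.586, -0.001]
force: [-0.6, 1.4, 6.6]
width: 0.0252
gripper_force: 61.2
```

send_rows(increments=[1,0.3,0,-0.4,0,1,0.6,0,-0.4,0,1,0.6,0,-0.4,0])

```text
time: 12.68
tcp_pos: [0.4574, 0.1566, 0.1884]
eef_rot: [1.784, 2.585, -0.0]
force: [2.6, -3.7, 1.6]
width: 0.0254
gripper_force: 60.5
```

send_rows(increments=[1,0.3,0,0,0,1,0.6,0,0,0,1,0.6,0,0,0])

```text
time: 12.93
tcp_pos: [0.4573, 0.1568, 0.1883]
eef_rot: [1.785, 2.584, -0.001]
force: [2.7, -7.6, 0.8]
width: 0.0254
gripper_force: 60.4
```

send_rows(increments=[1,-0.4,0,0,0,1,-0.4,0,0,0,0.35,-0.4,0,0,0,0.25,-0.4,0,0,0,0.1,-0.4,0,0,0,-0.1,-0.4,0,0,0,-0.3,-0.4,0,0,0,-0.3,-0.4,0,0,0,-0.3,-0.4,0,0,0], newtons=20)

```text
time: 13.68
tcp_pos: [0.4572, 0.1572, 0.1884]
eef_rot: [1.784, 2.586, -0.0]
force: [0.6, 0.2, 0.4]
width: 0.0555
gripper_force: 0.0
```

send_rows(increments=[-0.3,-2,0,-10,0,-0.3,-4,0,-30,0,-0.3,-6,0,-60,0,-0.3,-10,0,-95,0,-0.3,-20,0,-125,0,-0.3,-45,0,-140,0,-0.3,-75,0,-150,0,-0.3,-100,0,-150,0,-0.3,-100,0,-150,0,-0.3,-100,0,-150,0])

```text
time: 14.52
tcp_pos: [0.4928, 0.0627, 0.3384]
eef_rot: [1.787, 2.584, -0.0]
force: [-0.4, 1.9, -0.3]
width: 0.0552
gripper_force: 0.0
```

Run:
```python
from h import *
n=np.array([.355,-.935,0]);n/=np.linalg.norm(n); t=np.array([-n[1],n[0],0]); M=np.array([.5380,.2635,0]); o=M-.115*t+[0,0,.195]
ims=[]
for nm in ['scene','side']:
    im,d,K,C=shot(nm); P=cloud(d,K,C); hsv=cv2.cvtColor(im,cv2.COLOR_RGB2HSV)
    m=(abs(hsv[...,0].astype(int)-20)<7)&(hsv[...,1]>80)&(hsv[...,2]>90)&(d>0); Q=P[m]-o
    L=np.stack([Q@n,Q@t,Q[:,2]],1)*1e3
    for lab,c in [('hung',0),('twin',230)]:
        k=L[(abs(L[:,1]-c)<45)&(L[:,0]>-5)&(L[:,0]<120)&(abs(L[:,2])<130)]
        print(nm,lab,len(k),k.min(0).round(1),k.max(0).round(1))
        p=k[(k[:,0]<12)]; A=np.c_[p[:,1]-c,p[:,2],np.ones(len(p))]; w=np.linalg.lstsq(A,p[:,0],rcond=None)[0]; print('   plate x fit',w.round(3))
    ims.append(im[120:260,320:490] if nm=='scene' else im[85:260,190:350])
save('fin',np.hstack([cv2.resize(i,(400,400)) for i in ims]))
```

```text
scene hung 1301 [ -2.2 -31.4 -97.6] [104.5  34.3  32.6]
   plate x fit [0.006 0.014 5.25 ]
scene twin 1589 [  -3.7  197.6 -127.1] [107.5 264.8  43.3]
   plate x fit [1.000e-03 1.000e-03 4.053e+00]
side hung 1386 [  1.1 -33.7 -98.5] [105.4  33.2  37.2]
   plate x fit [-5.000e-03  5.000e-03  5.708e+00]
side twin 320 [ 55.8 199.4 -90.8] [105.8 264.1 -37.7]
   plate x fit [0. 0. 0.]
```

View pics/fin.png

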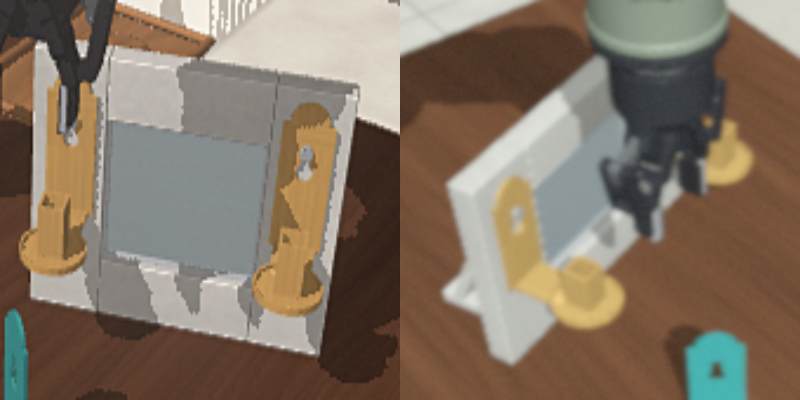

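The picture shows the sconce hanging by itself on the stud at (68,130), upright and flat like its twin, with the gripper clear of it.

send_rows(increments=[-0.3,-40,0,0,0,-0.3,-40,0,0,0,-0.3,-40,0,0,0,-0.3,-40,0,0,0,-0.3,-40,0,0,0,-0.3,-40,0,0,0])

```text
time: 15.12
tcp_pos: [0.5067, 0.0273, 0.3383]
eef_rot: [-1.782, -2.587, -0.0]
force: [-0.2, -0.0, 0.2]
width: 0.0552
gripper_force: 0.0
```

```bash
python3 -c "
from rig import *
print(get_state()['force'],get_state()['time']); print(hand_in())"
```

```text
[-0.17204793 -0.03583472  0.19577968] 15.1167
the job is handed in; nothing more can be done
None
```

The sconce now hangs by itself, fully home on the free stud, upright and within about 1° of flat to the frame; I handed the job in at 15 s, with the gripper clear and no contact force over about 10 N.

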